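Timed rinse of a pair of film clips

TASK

Two weighted steel film clips lie side by side on the worktop: pick both up together in one grasp, lift them clear and lay them gently, still side by side, on the floor of the cream tray. Then set the dial timer as such timers are set: wind the dial clockwise all the way to its stop, and turn it back anticlockwise until the white mark on the dial points exactly at the tip of the small dark steel index on the rim; let go. Do not push the index along, and leave the other things where they stand.

Things in the scene. Friction and masses are not known exactly. Their poses are not given: they have to be found in the camera images.
- clip_a: Weighted film clip: a plain steel bar 18 (x) x 72 (y, its length) x 16 (z) mm, about 90 g, lying flat, with a wire hanging eye that reaches 9 mm past its +y end. Origin: centre of the bar's underside. clip_b lies beside it at its +x side, parallel, with a gap of 1 to 3 mm, so the pair is about 38 mm wide across x; grasp the pair across x, near the middle of its length.
- clip_b: The other clip of the pair, same shape, size and axes as clip_a.
- tray: Empty cream plastic tray, fixed, 256 (x) x 315 (y) x 55 (z, rim height) mm outside; inside, the floor measures about 190 (x) x 240 (y) mm and lies 8 to 13 mm above the worktop. Origin: centre of its underside. It is placed with its long side roughly along world x. Anywhere on the floor will do.
- timer: Grey dial timer, fixed, 120 (x) x 140 (y) mm, 80 high at the back without the dial. Origin: centre of its underside; +x points away from the robot. Its face slopes toward the robot: the normal is (-0.259, 0, 0.966) in the timer's frame (0.262 rad from vertical), 'up the slope' is (0.966, 0, 0.259). The face centre is at (-2, 0, 62) mm.
- dial (a joint): Dial angle about the face's normal, rad. 0: mark points straight up the slope; grows clockwise seen facing the dial (at 1.57 the mark points to the timer's -y). Hard stop at 3.0 (felt as a sharp rise), other end 0. Stays where left: friction about 0.08 N m. Most arms need a regrasp. The dial is a black disc, 80 mm across, its top 8 mm above the face, with a finger bar (see dial_grip).
- dial_grip (a point): Point on the dial's axis, 22 mm above the face, in the middle of the dial's upright finger bar: 52 long, 13 thick, from 8 to 33 mm above the face. Grip the bar across its thickness with the fingers along the face's normal (15 degrees from vertical). Axes turn with the dial: x along the bar toward its marked end, z the face's normal.
- dial_mark (a point): Where the dial points: 44 mm from the dial's axis toward the marked end of the bar, 6 mm above the face. The white mark runs along the top of the bar and, at this end only, out over the disc to its rim.
- index_tip (a point): Tip of the index, a small dark steel tab 9 mm wide on the rim of the timer's face, pointing inward at the dial; it stands 6 mm above the face on a stiff track, somewhere between dial angles 1.2 and 2.0. The point is 44 mm from the dial's axis, 6 mm above the face: dial_mark and index_tip coincide when the dial is set.
- beaker: Bystander: clear plastic beaker, 71 mm wide, 88 high, upright; origin: centre of its underside.
- reel: Bystander: film reel, 69 mm wide, 44 high; origin: centre of its underside.
- loupe: Bystander: black loupe, 46 mm wide, 58 high, upright; origin: centre of its underside.
- cassette: Bystander: film cassette standing on end, 25 mm wide, 51 high; origin: under its centre.
Not all that is in view belongs to the job. What is shaped like the clip_a but blue or red is not meant.

How it is judged:
By the outcome, as a careful person would: the job done as asked, in the order asked, and still so for the second after the job is handed in, with the robot touching nothing.
It also fails if it takes over 67 s, if anything falls off the work surface, if the arm or the gripper's body presses on something with over 40 N, if the wrist force passes 120 N, or if a joint passes its speed limit or range.

ROBOT

A 6-joint arm with a two-finger parallel gripper is mounted at the origin on the work surface; the furniture and walls round the work are solid. World frame = base frame: x ahead of the robot, y to its left, z up, the work surface at z = 0. Lengths are in mm, angles in rad, forces in N, time in s.
With the tool pointing down it reaches from about 350 to 875 mm from the base axis. Payload 4.2 kg.
Tool frame: the origin (TCP) lies at the very end of the fingers, on their centre line; the grasp point (between the pads) lies 19 mm behind it; z points along the fingers, y is the line along which they close (so a half turn about z gives the same grasp; the last joint's range is limited). The gripper opens to 85 mm and grips with 20 to 120 N. Pads are 22 mm wide; open, the fingers measure 114 mm over their backs; the gripper's body (76 mm by 85 mm) begins 54 mm behind the grasp point. The pads swing forward as they close: fully open they stand 13 mm farther back than shut.
Start: joints at [1.412, 0.385, 0.008, 0, -1.194, -0.259], TCP at [253.561, 571.232, 198.312] pointing down, gripper open.
Joint ranges: [-3.14, 3.14], [-1.21, 2.06], [-1.07, 1.41], [-3.16, 2.05], [-2.99, -0.16], [-3.1, 3.1]. Speed limits (rad/s): [2.79, 2.79, 3.14, 3.14, 3.14, 3.14].

INTERFACE

Orientations are given as a unit quaternion [x, y, z, w].
In Python, from bench import arm, optics gives the robot as it stands. The module is installed in compiled form; this text tells all that it offers.
- The arm moves only by the tool step_arm, never from a script. Its argument "motion" is a list of rows, each an object with "dr": the turn, a rotation vector about the tool's x, y, z in units of 8 degrees (1.0 is 8 degrees), a list of three; "slide": the shift along the tool's x, y, z in mm, a list of three; "jaw": the finger opening in mm, from 0 to 85.4. A call has exactly 8 rows; each row is the pose to reach, as a shift and turn from the pose commanded when the call began, along the tool's axes at that moment; what a row does not reach only later rows make up. A row lasts 1/8 s, in which the tool goes at most 62.5 mm and 10.7 degrees, less where a joint would pass 70% of its speed; a pose out of reach is approached as far as the arm can. A call with a gripper value outside its range is refused whole. The fingers move at their own pace and stop on an object; the grip force is fixed at half the most. Time passes only in rows, so rows that repeat a pose let the fingers close, or fill a call up. It gives the time, the measured TCP pose, the force, the opening and the grip force at its end, in the units of the state.
- arm.read_state(): the state, without advancing time (a new reading comes with each control period).
- optics.get_image(name): name is "scene" or "side" or "wrist"; returns the picture (384x512x3 uint8, blue, green, red); there is no depth.
- optics.camera_info(name): a dict with "camera_matrix" (3x3 intrinsics, pixels), "view" (4x4, takes a point from world to camera coordinates); the wrist camera has in their place "T_tool_cam" (4x4, takes a point from camera to tool coordinates, whose origin is the TCP and whose axes are the flange's). Camera axes: x right, y up, looking along -z (the intrinsics and any distortion apply to the point x, -y, -z); pixel columns grow to the right and rows downward; lengths in mm; the calibration is good to about 2 mm. A picture is of the moment at which its call begins: read the wrist's pose just before it. camera_info takes no time and is no camera call.
- arm.job_done(): hands the job in; it is judged then, once.
The state is a dict: "clock": time; "joints": joint angles; "joint_vel": joint speeds; "joint_efforts": joint torques, N m; "position": TCP position; "ee_rot": TCP orientation; "contact_force": force on the tool from outside, world axes, zero at the start; "wrist_torque": the same for the moment, N m; "gripper_width": finger opening in mm; "grasp_force": force on a finger pad.
Only numpy, scipy, OpenCV 4.12 (cv2) and the standard library are available. Lean on these libraries where they do the work, as an engineer would, in place of code of your own. Each camera call takes 0.05 s, during which the arm holds its last target. There are 200 camera calls.

## Working session

There is one attempt and no reset: what is moved stays moved. The work goes in short steps, Python scripts to look and compute and a tool call to move; the robot and the scene stay as the last step left them, time stands still between calls to the robot, and variables do not carry over. Pictures are saved under pics/ and viewed, at most 10 in all, crops included, and the job is handed in when it is done.

Besides the shell and the picture viewer there is one more tool, called after "Call:" by a JSON object that holds its "api" and its "payload", one argument or row to a line. step_arm: Moves the arm, as the interface text tells. Its arguments: {"type":"object","properties":{"motion":{"type":"array","items":{"type":"object","properties":{"dr":{"type":"array","items":{"type":"number"}},"slide":{"type":"array","items":{"type":"number"}},"jaw":{"type":"number"}}}}},"required":["motion"]}

```bash
mkdir -p pics; python3 - <<'E'
from bench import arm, optics
import cv2, numpy as np
s=arm.read_state(); print(s)
for n in ("scene","side","wrist"):
    im=optics.get_image(n); cv2.imwrite(f"pics/{n}0.png",im)
    i=optics.camera_info(n); print(n,{k:np.round(v,4).tolist() if not isinstance(v,str) else v for k,v in i.items()})
a=cv2.imread("pics/scene0.png");b=cv2.imread("pics/side0.png")
E
```

```text
{'clock': 0.0, 'joints': array([ 1.41161384e+00,  3.85506906e-01,  6.62019766e-03, -5.18324176e-04,
       -1.19399168e+00, -2.58605128e-01]), 'joint_vel': array([ 0.00142823, -0.0006226 ,  0.0001518 ,  0.00048707, -0.00114876,
       -0.00116108]), 'joint_efforts': array([-7.31522550e-05, -3.92285693e+01,  1.88402510e+01,  4.18643385e+00,
       -4.62288590e-03,  5.79583443e-06]), 'position': array([253.29708303, 570.64844106, 197.24655782]), 'ee_rot': array([ 9.78240522e-01, -2.07471296e-01, -1.88854043e-04,  1.05171190e-03]), 'contact_force': array([-0.52612636, -0.85402618,  0.72760006]), 'wrist_torque': array([0.01049398, 0.00511583, 0.05294449]), 'grasp_force': 0.0, 'gripper_width': 85.61259591212225}
scene {'camera_matrix': [[351.944, 0.0, 256.3515], [0.0, 351.944, 188.0503], [0.0, 0.0, 1.0]], 'view': [[0.4652, -0.885, 0.0178, -221.9399], [0.6544, 0.3574, 0.6664, -368.2759], [-0.5961, -0.2983, 0.7454, -605.8485], [0.0, 0.0, 0.0, 1.0]]}
side {'camera_matrix': [[408.7554, 0.0, 255.8554], [0.0, 408.7554, 191.1672], [0.0, 0.0, 1.0]], 'view': [[0.2507, -0.968, 0.0073, -90.9473], [0.6824, 0.182, 0.708, -403.8354], [-0.6867, -0.1725, 0.7062, -1000.0515], [0.0, 0.0, 0.0, 1.0]]}
wrist {'camera_matrix': [[333.4381, 0.0, 250.3376], [0.0, 333.4381, 190.9225], [0.0, 0.0, 1.0]], 'T_tool_cam': [[-0.0003, 0.9599, 0.2803, 70.8805], [1.0, 0.0005, -0.0008, -0.6566], [-0.001, 0.2803, -0.9599, -176.5297], [0.0, 0.0, 0.0, 1.0]]}
```

View pics/scene0.png

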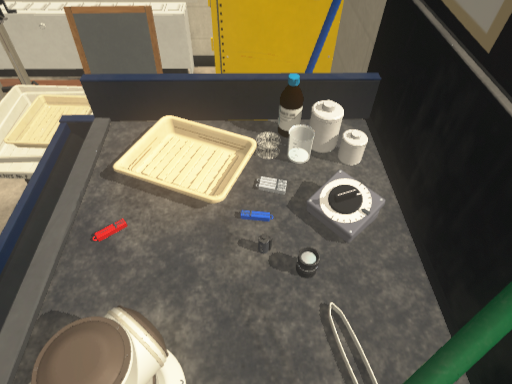

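View pics/side0.png

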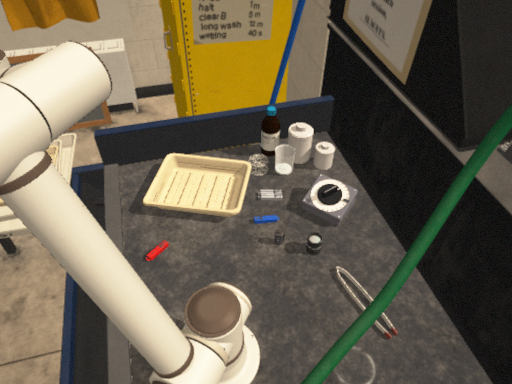

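Steel pair candidates: the grey-white pair at scene (271,185), the blue clip at (255,215) and the red clip at (110,231). Only the grey pair is plain steel and two side by side, so I'll confirm it in an enlarged crop and localise it along with the timer.

```bash
cat > h.py <<'E'
import numpy as np, cv2
from scipy.spatial.transform import Rotation as R
from bench import arm, optics
F=np.diag([1,-1,-1,1.])
def cam(n,s=None):
    i=optics.camera_info(n);K=np.array(i["camera_matrix"])
    if n=="wrist":
        T=np.eye(4);T[:3,:3]=R.from_quat(s["ee_rot"]).as_matrix();T[:3,3]=s["position"]
        V=np.linalg.inv(T@np.array(i["T_tool_cam"]))
    else: V=np.array(i["view"])
    return K,F@V            # opencv-style extrinsic
def proj(c,P):
    K,V=c;q=(np.atleast_2d(P)@V[:3,:3].T+V[:3,3])@K.T
    return q[:,:2]/q[:,2:]
def toz(c,uv,z):
    K,V=c;uv=np.atleast_2d(uv).astype(float)
    d=np.c_[uv,np.ones(len(uv))]@np.linalg.inv(K).T@V[:3,:3]
    o=-V[:3,:3].T@V[:3,3]
    return o+d*((np.asarray(z)-o[2])/d[:,2])[:,None]
E
python3 - <<'E'
from h import *
c=cam("scene");d=cam("side")
np.set_printoptions(precision=1,suppress=True)
print("clips",toz(c,[[271,185]],16),toz(d,[[270,195]],16))
print("timer",toz(c,[[346,200]],70),toz(d,[[330,195]],70))
print("tray corners rim",toz(c,[[170,118],[256,150],[217,199],[117,165]],55))
print("beaker",toz(c,[[299,160]],0),"reel",toz(c,[[267,155]],0))
print("loupe,cass,blue",toz(c,[[307,272],[264,250],[255,218]],0))
a=cv2.imread("pics/scene0.png");b=cv2.imread("pics/side0.png")
z=lambda im,x,y:cv2.resize(im[y:y+75,x:x+100],None,fx=4,fy=4,interpolation=cv2.INTER_CUBIC)
cv2.imwrite("pics/crop1.png",np.vstack([np.hstack([z(a,225,150),z(a,295,165)]),np.hstack([z(b,225,165),z(b,280,160)])]))
E
```

```text
clips [[558.9  -0.3  16. ]] [[556.    1.2  16. ]]
timer [[ 555.3 -195.4   70. ]] [[ 552.9 -193.2   70. ]]
tray corners rim [[623.9 368.4  55. ]
 [622.4  78.5  55. ]
 [423.5  79.2  55. ]
 [397.5 367.   55. ]]
beaker [[698.8 -22.6   0. ]] reel [[673.1  67.9   0. ]]
loupe,cass,blue [[ 377.1 -178.9    0. ]
 [ 382.2  -69.8    0. ]
 [ 453.8   -8.5    0. ]]
```

View pics/crop1.png

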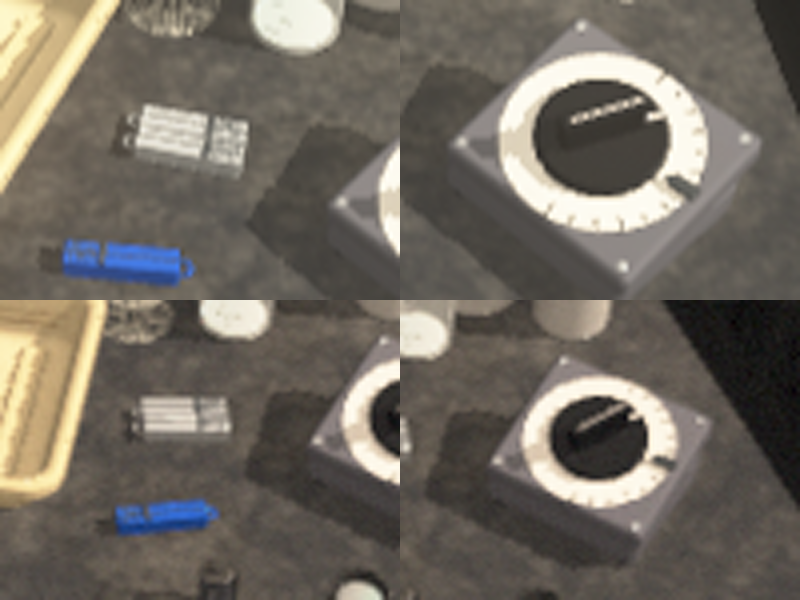

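The crop confirms the plain grey steel pair, with its wire eyes on the left (world +y), at about (557,0). The timer is at about (553,-195), with the index dark on the rim at scene pixel (366,212) and the white mark toward (358,194). Next I'll move over the clips.

```bash
cat >> h.py <<'E'
def down(yaw):  # tool pointing down, tool x at world yaw (deg)
    return R.from_euler("z",yaw,degrees=True)*R.from_euler("x",180,degrees=True)
def plan(goal,rot,s=None):
    s=s or arm.read_state(); r=R.from_quat(s["ee_rot"])
    print("slide",np.round(r.inv().apply(np.array(goal)-s["position"]),1),"dr",np.round(np.degrees((r.inv()*rot).as_rotvec())/8,3))
E
python3 -c "
from h import *
plan([560,-20,190],down(-90))"
```

```text
slide [520.  415.5   8.2] dr [ 1.000e-02 -8.000e-03  8.257e+00]
```

Call:
{"api": "step_arm", "payload": {
  "motion": [
    {"slide":[32,26,0],"dr":[0,0,0.5],"jaw":85},
    {"slide":[65,52,0],"dr":[0,0,1],"jaw":85},
    {"slide":[98,78,0],"dr":[0,0,1.5],"jaw":85},
    {"slide":[130,104,0],"dr":[0,0,2],"jaw":85},
    {"slide":[163,130,0],"dr":[0,0,2.5],"jaw":85},
    {"slide":[195,156,0],"dr":[0,0,3],"jaw":85},
    {"slide":[228,182,0],"dr":[0,0,3.5],"jaw":85},
    {"slide":[260,208,0],"dr":[0,0,4],"jaw":85}
  ]
}}

```text
clock: 1.15
position: [407.1, 274.2, 198.2]
ee_rot: [0.883, -0.47, -0.0, 0.0]
contact_force: [0.8, 0.5, -0.0]
gripper_width: 84.7
grasp_force: 0.0
```

```bash
python3 -c "
from h import *
s=arm.read_state();print(s['joints'],s['position'],s['clock'])
plan([560,-20,190],down(-90))"
```

```text
[ 9.24330768e-01  1.55594054e-01 -3.11125910e-01 -1.19853788e-04
 -1.10434220e+00 -3.31998818e-01] [407.10587343 274.24151356 198.16580952] 1.15
slide [329.5  37.4   8.2] dr [ 2.000e-03 -1.000e-03  4.242e+00]
```

Call:
{"api": "step_arm", "payload": {
  "motion": [
    {"slide":[47,5,1],"dr":[0,0,0.6],"jaw":85},
    {"slide":[94,10,2],"dr":[0,0,1.2],"jaw":85},
    {"slide":[141,15,3],"dr":[0,0,1.8],"jaw":85},
    {"slide":[188,20,4],"dr":[0,0,2.4],"jaw":85},
    {"slide":[235,26,6],"dr":[0,0,3.0],"jaw":85},
    {"slide":[282,32,7],"dr":[0,0,3.6],"jaw":85},
    {"slide":[329,37,8],"dr":[0,0,4.24],"jaw":85},
    {"slide":[329,37,8],"dr":[0,0,4.24],"jaw":85}
  ]
}}

```text
clock: 2.15
position: [560.9, -20.2, 189.3]
ee_rot: [-0.706, 0.708, 0.0, -0.001]
contact_force: [-0.8, 0.7, -1.0]
gripper_width: 84.8
grasp_force: 0.0
```

```bash
python3 -c "
from h import *
s=arm.read_state();print(s['joints'],s['position'],s['ee_rot'])
im=optics.get_image('wrist');cv2.imwrite('pics/w1.png',im);np.save('s1.npy',s,allow_pickle=True)
print(proj(cam('wrist',s),[[557,0,16],[555,-195,70]]))
"
```

```text
[ 2.52820050e-01  2.84267171e-01 -1.64003714e-01  8.59175567e-05
 -1.12404114e+00 -2.55044500e-01] [560.93212369 -20.15745635 189.33041265] [-7.06332838e-01  7.07879472e-01  3.50690682e-04 -6.72944521e-04]
[[253.5475802  181.1337667 ]
 [257.07014227 -48.12134895]]
```

View pics/w1.png

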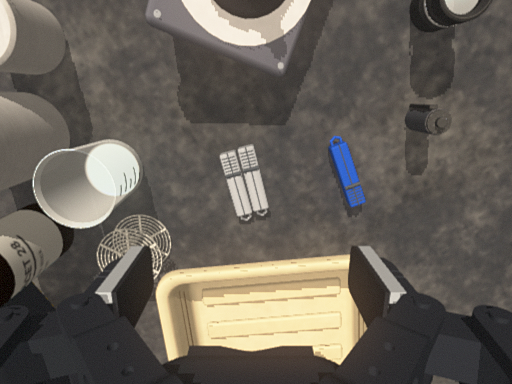

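The wrist view shows the steel pair with top corners near (220,154), (255,146), (268,210), (237,216), eyes at the lower end, and the timer at the top edge. I'll segment the pair to get its pose.

```bash
python3 -c "
from h import *
np.set_printoptions(precision=1,suppress=True)
s=np.load('s1.npy',allow_pickle=True).item();c=cam('wrist',s)
im=cv2.imread('pics/w1.png');g=im.min(2).copy()
m=np.zeros_like(g);m[135:228,205:285]=(g[135:228,205:285]>125)
m=cv2.morphologyEx(m,cv2.MORPH_CLOSE,np.ones((5,5)))
n,l,st,_=cv2.connectedComponentsWithStats(m);k=1+st[1:,4].argmax();print(st[1:])
ys,xs=np.nonzero(l==k);P=toz(c,np.c_[xs,ys],16)[:,:2]
(cx,cy),wh,ang=cv2.minAreaRect(P.astype(np.float32));print((cx,cy),wh,ang)
print('hand corners',toz(c,[[220,154],[255,146],[268,210],[237,216]],16))
x=cv2.boxPoints(((cx,cy),wh,ang));print(x)
t=toz(c,[[165,350],[370,335],[170,285],[355,265]],55);print(t)
"
```

```text
[[ 220  144   49   77 2302]]
(565.8829345703125, 3.2644081115722656) (37.62980270385742, 81.39216613769531) 14.809350967407227
hand corners [[592.5 -29.8  16. ]
 [555.5 -38.1  16. ]
 [540.9  33.2  16. ]
 [575.5  40.1  16. ]]
[[537.3  37.8]
 [558.1 -40.9]
 [594.5 -31.3]
 [573.7  47.4]]
[[657.1 185.8  55. ]
 [428.  166.8  55. ]
 [645.7 102.9  55. ]
 [452.1  80.2  55. ]]
```

```bash
python3 -c "
from h import *
np.set_printoptions(precision=1,suppress=True)
print(proj(cam('scene'),[[537.3,37.8,16],[558.1,-40.9,16],[594.5,-31.3,16],[573.7,47.4,16]])-[225,150])
plan([567,-1,70],down(-75.2));plan([567,-1,4],down(-75.2))"
```

```text
[[29.4 35.2]
 [59.9 40.7]
 [62.3 30.5]
 [32.6 25.2]]
slide [-17.9  -6.8 119.5] dr [ 0.   0.  -1.9]
slide [-17.9  -6.9 185.5] dr [ 0.   0.  -1.9]
```

The wrist pose reprojects onto the clips in the scene view to within a pixel, so I'll descend.

Call:
{"api": "step_arm", "payload": {
  "motion": [
    {"slide":[-6,-2,15],"dr":[0,0,-0.6],"jaw":85},
    {"slide":[-12,-5,50],"dr":[0,0,-1.2],"jaw":85},
    {"slide":[-18,-7,90],"dr":[0,0,-1.85],"jaw":85},
    {"slide":[-18,-7,125],"dr":[0,0,-1.85],"jaw":85},
    {"slide":[-18,-7,150],"dr":[0,0,-1.85],"jaw":85},
    {"slide":[-18,-7,170],"dr":[0,0,-1.85],"jaw":85},
    {"slide":[-18,-7,180],"dr":[0,0,-1.85],"jaw":85},
    {"slide":[-18,-7,185],"dr":[0,0,-1.85],"jaw":85}
  ]
}}

```text
clock: 3.2
position: [567.3, 1.0, 5.2]
ee_rot: [0.793, -0.609, 0.0, 0.0]
contact_force: [0.9, 0.3, -0.3]
gripper_width: 85.4
grasp_force: 0.0
```

Call:
{"api": "step_arm", "payload": {
  "motion": [
    {"slide":[0,0,0],"dr":[0,0,0],"jaw":60},
    {"slide":[0,0,0],"dr":[0,0,0],"jaw":50},
    {"slide":[0,0,0],"dr":[0,0,0],"jaw":42},
    {"slide":[0,0,0],"dr":[0,0,0],"jaw":30},
    {"slide":[0,0,0],"dr":[0,0,0],"jaw":20},
    {"slide":[0,0,0],"dr":[0,0,0],"jaw":20},
    {"slide":[0,0,0],"dr":[0,0,0],"jaw":20},
    {"slide":[0,0,0],"dr":[0,0,0],"jaw":20}
  ]
}}

```text
clock: 4.2
position: [567.3, 0.3, 5.3]
ee_rot: [0.793, -0.609, -0.0, 0.0]
contact_force: [-1.0, -0.2, 0.1]
gripper_width: 20.2
grasp_force: 0.0
```

The width is 20.2 with no force, so nothing is gripped. I need to look.

```bash
python3 -c "
from h import *
s=arm.read_state();print(s['position'],s['gripper_width'],s['grasp_force'])
im=optics.get_image('wrist');b=optics.get_image('scene')
z=cv2.resize(b[140:230,210:310],(512,461),interpolation=cv2.INTER_CUBIC)[:384]
cv2.imwrite('pics/w2.png',cv2.resize(np.hstack([im,z]),(800,300)))
"
```

```text
[5.67344573e+02 3.49392857e-01 5.27353981e+00] 20.186504328960687 0.0
```

View pics/w2.png

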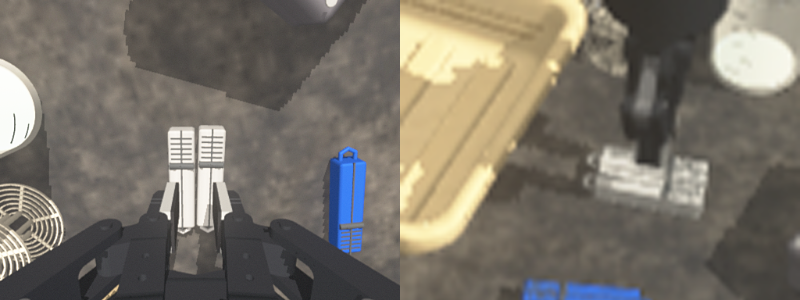

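```bash
python3 -c "
from h import *
np.set_printoptions(precision=1,suppress=True)
s=arm.read_state();c=cam('wrist',s)
for z in (5,20,30,40): print(z,proj(cam('scene'),[[557,0,z],[567,0,z]]).ravel(),proj(c,[[557,0,z],[577,0,z]]).ravel()*400/512)
print(toz(c,np.array([[168,128],[225,125],[222,228],[178,233]])*512/400,16))
"
```

```text
5 [270.4 188.2 272.  185.8] [209.6 177.2 183.  170.6]
20 [270.7 184.4 272.3 181.9] [210.8 185.7 182.  178.6]
30 [270.8 181.8 272.5 179.4] [211.7 192.1 181.3 184.7]
40 [271.  179.2 272.7 176.7] [212.7 199.4 180.4 191.6]
[[594.1 -30.2  16. ]
 [559.  -41.6  16. ]
 [539.3  31.7  16. ]
 [569.2  44.   16. ]]
```

```bash
python3 -c "
from h import *
a=optics.get_image('wrist');b=optics.get_image('scene');d=optics.get_image('side')
A=cv2.resize(a[140:340,150:350],(600,600),interpolation=cv2.INTER_CUBIC)
z=lambda im,x,y:cv2.resize(im[y:y+60,x:x+40],(200,300),interpolation=cv2.INTER_CUBIC)
cv2.imwrite('pics/w3.png',np.hstack([A,np.vstack([z(b,253,140),z(d,250,155)])]))
"
```

```text
(no output)
```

View pics/w3.png

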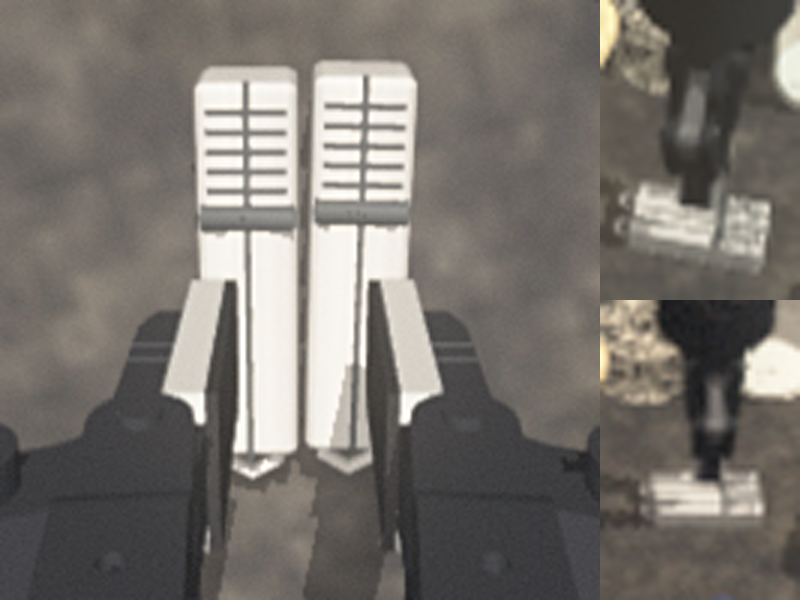

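The wrist view shows the pads centred on the pair but closed above it. The fingertips (inner pad edges at (229,234) and (273,234), 44 px apart for 20 mm) sit about 35 mm behind the reported TCP, and the scene view agrees, with the tip at z of about 30–35. I'll open to 52 and go lower while watching the force.

Call:
{"api": "step_arm", "payload": {
  "motion": [
    {"slide":[0,0,0],"dr":[0,0,0],"jaw":54},
    {"slide":[0,0,0],"dr":[0,0,0],"jaw":54},
    {"slide":[0,0,0],"dr":[0,0,0],"jaw":54},
    {"slide":[0,0,0],"dr":[0,0,0],"jaw":54},
    {"slide":[0,0,5],"dr":[0,0,0],"jaw":54},
    {"slide":[0,0,10],"dr":[0,0,0],"jaw":54},
    {"slide":[0,0,15],"dr":[0,0,0],"jaw":54},
    {"slide":[0,0,20],"dr":[0,0,0],"jaw":54}
  ]
}}

```text
clock: 5.45
position: [567.3, 0.3, -15.2]
ee_rot: [0.793, -0.609, -0.0, 0.0]
contact_force: [-0.6, -0.8, 0.1]
gripper_width: 54.3
grasp_force: 0.0
```

```bash
python3 -c "
from h import *
np.set_printoptions(precision=1,suppress=True)
s=arm.read_state();print(s['position'],s['contact_force'],s['gripper_width'])
a=optics.get_image('wrist');b=optics.get_image('scene');np.save('s4.npy',s,allow_pickle=True);cv2.imwrite('pics/w4raw.png',a)
A=cv2.resize(a[100:300,120:386],(798,600),interpolation=cv2.INTER_CUBIC)
A[350:,600:]=cv2.resize(b[140:190,253:293],(198,250),interpolation=cv2.INTER_CUBIC)
cv2.imwrite('pics/w4.png',A)
"
```

```text
[567.3   0.3 -15.2] [-0.6 -0.8  0.1] 54.30426756034815
```

View pics/w4.png

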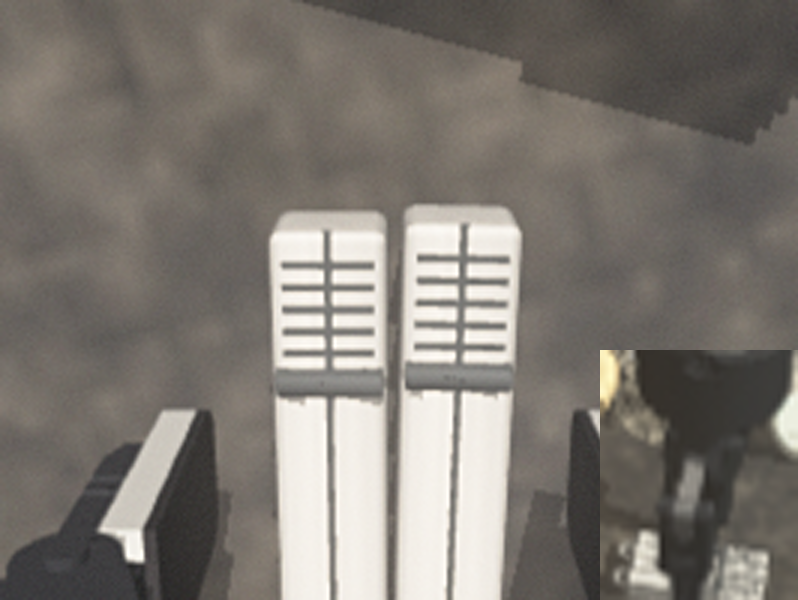

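The pads straddle the pair at 54 mm, with tips about 36 mm behind the TCP (z of about 21). I'll descend 15 mm more and close.

Call:
{"api": "step_arm", "payload": {
  "motion": [
    {"slide":[0,0,3],"dr":[0,0,0],"jaw":54},
    {"slide":[0,0,6],"dr":[0,0,0],"jaw":54},
    {"slide":[0,0,8],"dr":[0,0,0],"jaw":54},
    {"slide":[0,0,10],"dr":[0,0,0],"jaw":54},
    {"slide":[0,0,12],"dr":[0,0,0],"jaw":54},
    {"slide":[0,0,14],"dr":[0,0,0],"jaw":54},
    {"slide":[0,0,15],"dr":[0,0,0],"jaw":54},
    {"slide":[0,0,15],"dr":[0,0,0],"jaw":54}
  ]
}}

```text
clock: 6.55
position: [567.3, 0.3, -29.8]
ee_rot: [0.793, -0.609, -0.0, 0.0]
contact_force: [0.6, -0.5, 0.3]
gripper_width: 54.0
grasp_force: 0.0
```

Call:
{"api": "step_arm", "payload": {
  "motion": [
    {"slide":[0,0,0],"dr":[0,0,0],"jaw":46},
    {"slide":[0,0,0],"dr":[0,0,0],"jaw":42},
    {"slide":[0,0,0],"dr":[0,0,0],"jaw":39},
    {"slide":[0,0,0],"dr":[0,0,0],"jaw":36},
    {"slide":[0,0,0],"dr":[0,0,0],"jaw":30},
    {"slide":[0,0,0],"dr":[0,0,0],"jaw":30},
    {"slide":[0,0,0],"dr":[0,0,0],"jaw":30},
    {"slide":[0,0,0],"dr":[0,0,0],"jaw":30}
  ]
}}

```text
clock: 7.55
position: [567.5, 0.4, -29.2]
ee_rot: [0.793, -0.609, 0.0, -0.0]
contact_force: [-2.5, 0.3, 4.4]
gripper_width: 34.1
grasp_force: 60.9
```

Call:
{"api": "step_arm", "payload": {
  "motion": [
    {"slide":[0,0,-2],"dr":[0,0,0],"jaw":30},
    {"slide":[0,0,-5],"dr":[0,0,0],"jaw":30},
    {"slide":[0,0,-10],"dr":[0,0,0],"jaw":30},
    {"slide":[0,0,-15],"dr":[0,0,0],"jaw":30},
    {"slide":[0,0,-20],"dr":[0,0,0],"jaw":30},
    {"slide":[0,0,-25],"dr":[0,0,0],"jaw":30},
    {"slide":[0,0,-30],"dr":[0,0,0],"jaw":30},
    {"slide":[0,0,-30],"dr":[0,0,0],"jaw":30}
  ]
}}

```text
clock: 8.55
position: [567.7, 0.5, 0.9]
ee_rot: [0.793, -0.609, 0.0, -0.0]
contact_force: [1.0, -0.3, -2.7]
gripper_width: 34.1
grasp_force: 59.9
```

```bash
python3 -c "
from h import *
np.set_printoptions(precision=2,suppress=True)
s=arm.read_state();print(s['position'],s['contact_force'],s['gripper_width'],s['grasp_force'],s['wrist_torque'])
a=optics.get_image('wrist');b=optics.get_image('side')
A=cv2.resize(a[60:260,120:386],(798,600),interpolation=cv2.INTER_CUBIC)
A[350:,600:]=cv2.resize(b[160:210,250:290],(198,250),interpolation=cv2.INTER_CUBIC)
cv2.imwrite('pics/w5.png',A)
"
```

```text
[567.73   0.46   0.86] [ 1.01 -0.3  -2.7 ] 34.12380150505764 59.87537205219269 [ 0.02  0.04 -0.03]
```

View pics/w5.png

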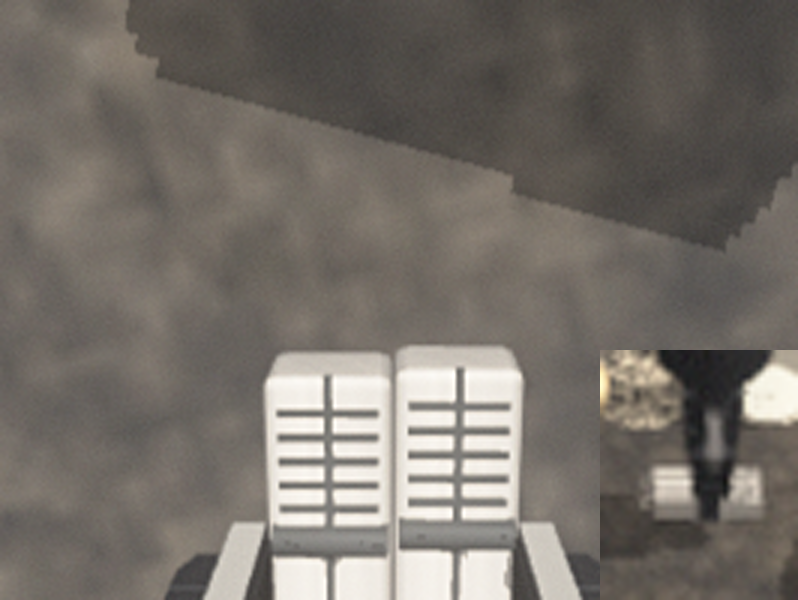

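Both clips are lifted level and together. Next I'll raise them, carry them over the tray centre and lower them.

Call:
{"api": "step_arm", "payload": {
  "motion": [
    {"slide":[0,0,-5],"dr":[0,0,0],"jaw":30},
    {"slide":[0,0,-15],"dr":[0,0,0],"jaw":30},
    {"slide":[0,0,-28],"dr":[0,0,0],"jaw":30},
    {"slide":[0,0,-42],"dr":[0,0,0],"jaw":30},
    {"slide":[0,0,-55],"dr":[0,0,0],"jaw":30},
    {"slide":[0,0,-68],"dr":[0,0,0],"jaw":30},
    {"slide":[0,0,-77],"dr":[0,0,0],"jaw":30},
    {"slide":[0,0,-80],"dr":[0,0,0],"jaw":30}
  ]
}}

```text
clock: 9.65
position: [567.6, 0.4, 81.1]
ee_rot: [0.793, -0.609, 0.0, -0.0]
contact_force: [-0.6, -0.3, -3.0]
gripper_width: 34.3
grasp_force: 59.9
```

```bash
python3 -c "
from h import *
plan([520,215,80],down(-75.2))
b=cv2.imread('pics/scene0.png');c=cam('scene')
hsv=cv2.cvtColor(b,cv2.COLOR_BGR2HSV);m=cv2.inRange(hsv,(12,40,140),(35,200,255));m[:110]=0;m[205:]=0;m[:,:110]=0;m[:,265:]=0
ys,xs=np.nonzero(m);h=cv2.convexHull(np.c_[xs,ys].astype(np.int32))[:,0]
print(h.tolist()); P=toz(c,h,55)[:,:2];print(cv2.minAreaRect(P.astype(np.float32)))
"
```

```text
slide [-219.6   -9.3    1.1] dr [-0.008  0.     0.017]
[[264, 158], [257, 178], [223, 200], [219, 202], [215, 203], [212, 203], [168, 202], [150, 200], [118, 187], [113, 168], [113, 165], [114, 163], [137, 140], [161, 117], [163, 116], [166, 115], [173, 115], [264, 132]]
((510.34832763671875, 213.23593139648438), (321.22021484375, 371.6434326171875), 12.546162605285645)
```

Call:
{"api": "step_arm", "payload": {
  "motion": [
    {"slide":[-15,-1,0],"dr":[0,0,0],"jaw":30},
    {"slide":[-45,-2,0],"dr":[0,0,0],"jaw":30},
    {"slide":[-80,-4,0],"dr":[0,0,0],"jaw":30},
    {"slide":[-115,-6,0],"dr":[0,0,0],"jaw":30},
    {"slide":[-150,-7,0],"dr":[0,0,0],"jaw":30},
    {"slide":[-185,-8,0],"dr":[0,0,0],"jaw":30},
    {"slide":[-210,-9,0],"dr":[0,0,0],"jaw":30},
    {"slide":[-220,-9,0],"dr":[0,0,0],"jaw":30}
  ]
}}

```text
clock: 10.65
position: [518.4, 216.9, 79.7]
ee_rot: [0.794, -0.608, -0.0, 0.0]
contact_force: [-0.2, -0.4, -1.7]
gripper_width: 34.2
grasp_force: 59.9
```

Call:
{"api": "step_arm", "payload": {
  "motion": [
    {"slide":[0,0,8],"dr":[0,0,0],"jaw":30},
    {"slide":[0,0,22],"dr":[0,0,0],"jaw":30},
    {"slide":[0,0,38],"dr":[0,0,0],"jaw":30},
    {"slide":[0,0,54],"dr":[0,0,0],"jaw":30},
    {"slide":[0,0,68],"dr":[0,0,0],"jaw":30},
    {"slide":[0,0,78],"dr":[0,0,0],"jaw":30},
    {"slide":[0,0,85],"dr":[0,0,0],"jaw":30},
    {"slide":[0,0,88],"dr":[0,0,0],"jaw":30}
  ]
}}

```text
clock: 11.65
position: [519.4, 215.3, -8.0]
ee_rot: [0.793, -0.609, 0.0, 0.0]
contact_force: [0.8, -0.3, -1.7]
gripper_width: 34.0
grasp_force: 59.9
```

Call:
{"api": "step_arm", "payload": {
  "motion": [
    {"slide":[0,0,1],"dr":[0,0,0],"jaw":30},
    {"slide":[0,0,2],"dr":[0,0,0],"jaw":30},
    {"slide":[0,0,3],"dr":[0,0,0],"jaw":30},
    {"slide":[0,0,4],"dr":[0,0,0],"jaw":30},
    {"slide":[0,0,5],"dr":[0,0,0],"jaw":30},
    {"slide":[0,0,6],"dr":[0,0,0],"jaw":30},
    {"slide":[0,0,7],"dr":[0,0,0],"jaw":30},
    {"slide":[0,0,8],"dr":[0,0,0],"jaw":30}
  ]
}}

```text
clock: 12.65
position: [519.3, 215.2, -15.8]
ee_rot: [0.793, -0.609, 0.0, 0.0]
contact_force: [-0.2, 0.7, -1.4]
gripper_width: 34.4
grasp_force: 59.9
```

Call:
{"api": "step_arm", "payload": {
  "motion": [
    {"slide":[0,0,0.3],"dr":[0,0,0],"jaw":30},
    {"slide":[0,0,0.6],"dr":[0,0,0],"jaw":30},
    {"slide":[0,0,0.9],"dr":[0,0,0],"jaw":30},
    {"slide":[0,0,1.2],"dr":[0,0,0],"jaw":30},
    {"slide":[0,0,1.5],"dr":[0,0,0],"jaw":30},
    {"slide":[0,0,1.8],"dr":[0,0,0],"jaw":30},
    {"slide":[0,0,2],"dr":[0,0,0],"jaw":30},
    {"slide":[0,0,2],"dr":[0,0,0],"jaw":30}
  ]
}}

```text
clock: 13.65
position: [519.3, 215.3, -17.7]
ee_rot: [0.793, -0.609, 0.0, 0.0]
contact_force: [0.4, -0.1, -1.5]
gripper_width: 34.0
grasp_force: 59.9
```

Call:
{"api": "step_arm", "payload": {
  "motion": [
    {"slide":[0,0,0.3],"dr":[0,0,0],"jaw":30},
    {"slide":[0,0,0.6],"dr":[0,0,0],"jaw":30},
    {"slide":[0,0,0.9],"dr":[0,0,0],"jaw":30},
    {"slide":[0,0,1.2],"dr":[0,0,0],"jaw":30},
    {"slide":[0,0,1.5],"dr":[0,0,0],"jaw":30},
    {"slide":[0,0,1.8],"dr":[0,0,0],"jaw":30},
    {"slide":[0,0,2],"dr":[0,0,0],"jaw":30},
    {"slide":[0,0,2],"dr":[0,0,0],"jaw":30}
  ]
}}

```text
clock: 14.65
position: [519.3, 215.2, -19.7]
ee_rot: [0.793, -0.609, 0.0, 0.0]
contact_force: [0.0, 0.3, -2.2]
gripper_width: 34.1
grasp_force: 59.9
```

Call:
{"api": "step_arm", "payload": {
  "motion": [
    {"slide":[0,0,0.3],"dr":[0,0,0],"jaw":30},
    {"slide":[0,0,0.6],"dr":[0,0,0],"jaw":30},
    {"slide":[0,0,0.9],"dr":[0,0,0],"jaw":30},
    {"slide":[0,0,1.2],"dr":[0,0,0],"jaw":30},
    {"slide":[0,0,1.5],"dr":[0,0,0],"jaw":30},
    {"slide":[0,0,1.5],"dr":[0,0,0],"jaw":30},
    {"slide":[0,0,1.5],"dr":[0,0,0],"jaw":30},
    {"slide":[0,0,1.5],"dr":[0,0,0],"jaw":30}
  ]
}}

```text
clock: 15.65
position: [519.3, 215.3, -21.2]
ee_rot: [0.793, -0.609, 0.0, -0.0]
contact_force: [-0.7, 0.2, -2.5]
gripper_width: 34.4
grasp_force: 59.9
```

Call:
{"api": "step_arm", "payload": {
  "motion": [
    {"slide":[0,0,0.3],"dr":[0,0,0],"jaw":30},
    {"slide":[0,0,0.6],"dr":[0,0,0],"jaw":30},
    {"slide":[0,0,0.9],"dr":[0,0,0],"jaw":30},
    {"slide":[0,0,1.2],"dr":[0,0,0],"jaw":30},
    {"slide":[0,0,1.5],"dr":[0,0,0],"jaw":30},
    {"slide":[0,0,1.5],"dr":[0,0,0],"jaw":30},
    {"slide":[0,0,1.5],"dr":[0,0,0],"jaw":30},
    {"slide":[0,0,1.5],"dr":[0,0,0],"jaw":30}
  ]
}}

```text
clock: 16.65
position: [519.4, 215.4, -21.8]
ee_rot: [0.793, -0.609, 0.0, -0.0]
contact_force: [-3.7, 1.1, 5.2]
gripper_width: 34.6
grasp_force: 60.9
```

Touchdown felt at about 7 N. I'll release and rise.

Call:
{"api": "step_arm", "payload": {
  "motion": [
    {"slide":[0,0,-0.5],"dr":[0,0,0],"jaw":36},
    {"slide":[0,0,-0.5],"dr":[0,0,0],"jaw":40},
    {"slide":[0,0,-0.5],"dr":[0,0,0],"jaw":46},
    {"slide":[0,0,-0.5],"dr":[0,0,0],"jaw":52},
    {"slide":[0,0,-0.5],"dr":[0,0,0],"jaw":52},
    {"slide":[0,0,-4],"dr":[0,0,0],"jaw":52},
    {"slide":[0,0,-12],"dr":[0,0,0],"jaw":52},
    {"slide":[0,0,-25],"dr":[0,0,0],"jaw":52}
  ]
}}

```text
clock: 17.65
position: [519.3, 215.2, 2.9]
ee_rot: [0.793, -0.609, -0.0, 0.0]
contact_force: [-0.2, 0.7, 1.4]
gripper_width: 51.8
grasp_force: 0.0
```

Call:
{"api": "step_arm", "payload": {
  "motion": [
    {"slide":[0,0,-20],"dr":[0,0,0],"jaw":52},
    {"slide":[0,0,-45],"dr":[0,0,0],"jaw":52},
    {"slide":[0,0,-75],"dr":[0,0,0],"jaw":52},
    {"slide":[0,0,-105],"dr":[0,0,0],"jaw":52},
    {"slide":[0,0,-135],"dr":[0,0,0],"jaw":52},
    {"slide":[0,0,-165],"dr":[0,0,0],"jaw":52},
    {"slide":[0,0,-190],"dr":[0,0,0],"jaw":52},
    {"slide":[0,0,-200],"dr":[0,0,0],"jaw":52}
  ]
}}

```text
clock: 18.65
position: [519.9, 215.6, 205.0]
ee_rot: [0.793, -0.609, 0.001, -0.002]
contact_force: [-0.2, 0.1, -0.8]
gripper_width: 52.0
grasp_force: 0.0
```

```bash
python3 -c "
from h import *
s=arm.read_state();print(s['position'],s['joints']);c=cam('wrist',s)
a=optics.get_image('wrist');cv2.imwrite('pics/tray.png',a);b=optics.get_image('scene');cv2.imwrite('pics/scene2.png',b)
print(proj(c,[[519,215,25]]))
m=((a.min(2)>150)&(np.ptp(a.astype(int),2)<25)).astype(np.uint8)
n,l,st,ce=cv2.connectedComponentsWithStats(cv2.morphologyEx(m,cv2.MORPH_CLOSE,np.ones((3,3))))
for k in range(1,n):
  if st[k,4]>300:
    ys,xs=np.nonzero(l==k);P=toz(c,np.c_[xs,ys],25)[:,:2];print(st[k],cv2.minAreaRect(P.astype(np.float32)))
plan([400,-195,250],down(-90))
"
```

```text
[519.90310059 215.58945051 204.96058481] [ 6.81120959e-01  2.72078631e-01 -1.40423764e-01  2.64529916e-04
 -1.15405980e+00 -4.20307184e-01]
[[251.8223756  160.94793906]]
slide [365.7 221.3 -47.3] dr [-0.017  0.01   1.868]
```

```bash
cat >> h.py <<'E'
def timer(yaw): # rotation of the timer face frame: x up slope, y, z normal
    return R.from_euler("z",yaw,degrees=True)*R.from_matrix(np.array([[.966,0,-.259],[0,1,0],[.259,0,.966]]))
def facetool(yaw,th): # tool pointing into face, tool x at dial angle th (deg)
    return timer(yaw)*R.from_euler("z",-th,degrees=True)*R.from_euler("x",180,degrees=True)
E
python3 -c "
from h import *
np.set_printoptions(precision=1,suppress=True)
print('wall',toz(cam('scene'),[[383,120],[410,200],[449,320]],0))
b=cv2.imread('pics/scene2.png')
from scipy.optimize import least_squares
# corner screws in scene crop (near plate corners)
c=cam('scene');uv=np.array([[582,25],[745,138],[625,265],[460,142]])/4.+[295-100,165]
d=cam('side');uw=np.array([[565,360],[710,422],[635,525],[500,463]])/4.+[280-100,160-75]
# unknown: x,y,yaw and screw inset box hx,hy on face
def pts(p):
    x,y,yaw,hx,hy=p;T=timer(yaw);return np.array([x,y,62])+R.from_euler('z',yaw,degrees=True).apply([-2,0,0])+T.apply([[hx,-hy,0],[-hx,-hy,0],[-hx,hy,0],[hx,hy,0]])
best=None
for r in range(4):
  f=lambda p:np.r_[(proj(c,pts(p))-np.roll(uv,r,0)).ravel(),(proj(d,pts(p))-np.roll(uw,r,0)).ravel()]
  o=least_squares(f,[553,-195,-21,50,60]);print(r,o.cost,o.x)
s=arm.read_state()
F=np.array([553,-195,62]);n=timer(-21).apply([0,0,1])
plan(F+n*120,facetool(-21,50))
"
```

```text
wall [[1005.6 -189.3    0. ]
 [ 699.5 -337.9    0. ]
 [ 413.7 -473.2    0. ]]
0 26.64648361823927 [ 563.2 -192.9 -282.9   59.    66.6]
1 3.0753229987266066 [ 563.4 -194.3  -20.   -55.3  -61.4]
2 76.07492680900717 [ 560.6 -195.2 -112.2   66.1   63. ]
3 3.0753229987266217 [ 563.4 -194.3  -20.    55.3   61.4]
slide [387.   98.8  25.1] dr [ 1.5  1.2 -0.5]
```

```bash
cat >> h.py <<'E'
TY=-20.;TO=np.array([563.4,-194.3,0])
def face(p,yaw=None,o=None):  # point given in face frame (x up slope,y,z normal) to world
    yaw=TY if yaw is None else yaw; o=TO if o is None else o
    return o+R.from_euler("z",yaw,degrees=True).apply([-2,0,62])+timer(yaw).apply(p)
E
python3 -c "
from h import *
plan(face([0,0,120]),facetool(TY,50))"
```

```text
slide [388.3  90.6  25.1] dr [ 1.471  1.149 -0.631]
```

Call:
{"api": "step_arm", "payload": {
  "motion": [
    {"slide":[45,10,3],"dr":[0.17,0.13,-0.07],"jaw":52},
    {"slide":[95,22,6],"dr":[0.36,0.28,-0.15],"jaw":52},
    {"slide":[145,34,9],"dr":[0.55,0.43,-0.24],"jaw":52},
    {"slide":[195,45,12],"dr":[0.74,0.58,-0.32],"jaw":52},
    {"slide":[245,57,16],"dr":[0.93,0.72,-0.4],"jaw":52},
    {"slide":[295,69,19],"dr":[1.12,0.87,-0.48],"jaw":52},
    {"slide":[345,80,22],"dr":[1.31,1.02,-0.56],"jaw":52},
    {"slide":[388,91,25],"dr":[1.47,1.15,-0.63],"jaw":52}
  ]
}}

```text
clock: 19.75
position: [530.2, -184.8, 175.8]
ee_rot: [0.812, -0.569, 0.125, -0.032]
contact_force: [0.3, -0.2, 0.0]
gripper_width: 52.4
grasp_force: 0.0
```

Call:
{"api": "step_arm", "payload": {
  "motion": [
    {"slide":[0,0,0],"dr":[0,0,0],"jaw":40},
    {"slide":[0,0,0],"dr":[0,0,0],"jaw":40},
    {"slide":[0,0,0],"dr":[0,0,0],"jaw":40},
    {"slide":[0,0,0],"dr":[0,0,0],"jaw":40},
    {"slide":[0,0,0],"dr":[0,0,0],"jaw":40},
    {"slide":[0,0,0],"dr":[0,0,0],"jaw":40},
    {"slide":[0,0,0],"dr":[0,0,0],"jaw":40},
    {"slide":[0,0,0],"dr":[0,0,0],"jaw":40}
  ]
}}

```text
clock: 20.75
position: [531.5, -183.1, 177.3]
ee_rot: [0.812, -0.569, 0.126, -0.032]
contact_force: [-1.1, -0.8, -0.1]
gripper_width: 40.2
grasp_force: 0.0
```

```bash
cat >> h.py <<'E'
def rect(im,c,yaw,o,h=6,half=80,S=300):  # rectified face view at height h; up = up slope, right = timer -y
    q=np.array([[half,half],[half,-half],[-half,-half],[-half,half]],float)
    P=np.array([face([a,b,h],yaw,o) for a,b in q])
    M=cv2.getPerspectiveTransform(proj(c,P).astype(np.float32),np.float32([[0,0],[S,0],[S,S],[0,S]]))
    return cv2.warpPerspective(im,M,(S,S),flags=cv2.INTER_CUBIC)
E
python3 -c "
from h import *
s=arm.read_state();print(s['position'],s['joints'],s['gripper_width'],R.from_matrix((facetool(TY,50).inv()*R.from_quat(s['ee_rot'])).as_matrix()).as_rotvec())
a=optics.get_image('wrist');cv2.imwrite('pics/t1.png',a);np.save('st1.npy',s,allow_pickle=True)
b=cv2.imread('pics/scene2.png');cl=cv2.resize(b[110:210,110:265],(400,258),interpolation=cv2.INTER_CUBIC)
c=cam('wrist',s)
r=rect(a,c,TY,TO,S=400);r8=rect(a,c,TY,TO,h=33,half=40,S=256)
out=np.zeros((600,800,3),np.uint8);out[:400,:400]=r;out[:300,400:]=cv2.resize(a,(400,300));out[340:598,400:]=cl
cv2.circle(out,(200,200),100,(0,0,255),1);cv2.circle(out,(200,200),110,(0,255,0),1)
cv2.imwrite('pics/v9.png',out)
"
```

```text
[ 531.46661855 -183.10243365  177.31744832] [ 0.01117595  0.16044135 -0.44426756  0.14055725 -0.72741907  0.2441865 ] 40.20962962519133 [-0.00274136  0.00099848 -0.00048991]
```

View pics/v9.png

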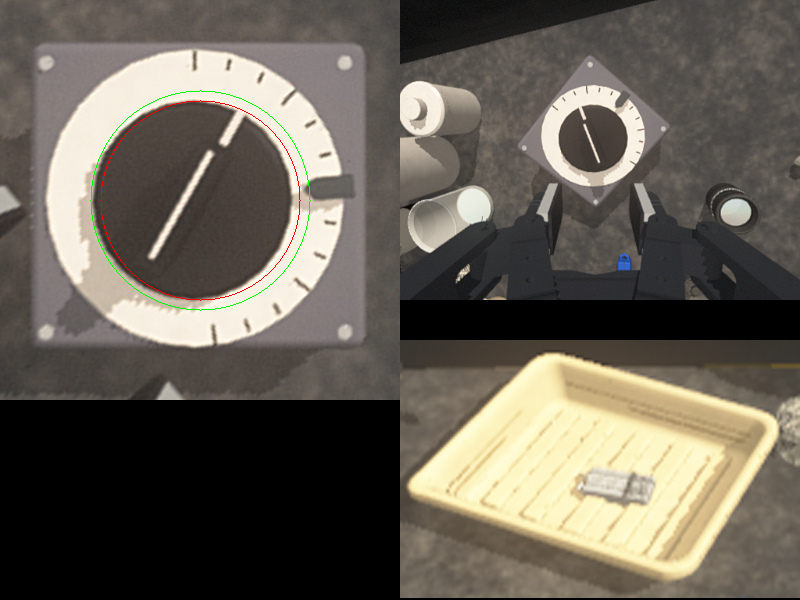

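The composite shows both clips side by side on the tray floor. In the rectified face view (0.4 mm/px), the dial disc is centred at about (194,200), the mark's rim end at (242,110) (about 28°), and the index tip at (305,187) (about 83°, radius 44 mm as stated). I'll refine these in code.

```bash
cat >> h.py <<'E'
from scipy.optimize import least_squares
def dial(im,c,o=None,dbg=None):
    """disc centre offset (face mm), mark angle, index angle (deg, clockwise from up slope)"""
    S=800;half=80;k=S/(2*half);o=TO if o is None else o
    g8=cv2.cvtColor(rect(im,c,TY,o,8,half,S),cv2.COLOR_BGR2GRAY).astype(float)
    smp=lambda g,x,y:cv2.remap(g.astype(np.float32),((half-y)*k).astype(np.float32).reshape(1,-1),((half-x)*k).astype(np.float32).reshape(1,-1),1)[0]
    cx=cy=0.
    for _ in range(5):   # disc rim: dark -> light going outwards
        E=[]
        for t in np.radians(np.arange(0,360,3)):
            r=np.arange(34,46,.1);v=smp(g8,cx+r*np.cos(t),cy-r*np.sin(t));d=np.gradient(cv2.GaussianBlur(v.reshape(1,-1),(0,0),4)[0]);j=d[5:-5].argmax()+5
            if d[j]>1: E.append([cx+r[j]*np.cos(t),cy-r[j]*np.sin(t)])
        E=np.array(E);q=least_squares(lambda p:np.hypot(E[:,0]-p[0],E[:,1]-p[1])-p[2],[cx,cy,40],loss="soft_l1",f_scale=.3).x;cx,cy=q[:2]
    T=np.arange(0,360,.25);tr=np.radians(T)
    m=np.mean([smp(g8,cx+r*np.cos(tr),cy-r*np.sin(tr)) for r in np.arange(31,37.5,.5)],0)
    g6=cv2.cvtColor(rect(im,c,TY,o,6,half,S),cv2.COLOR_BGR2GRAY).astype(float)
    n=np.mean([smp(g6,cx+r*np.cos(tr),cy-r*np.sin(tr)) for r in np.arange(46,56,.5)],0)
    def cen(w,j,h):
        i=np.arange(j-h,j+h+1)%len(T);return T[j]+np.sum(w[i]*np.arange(-h,h+1))*.25/np.sum(w[i])
    w=np.clip(m-np.median(m)-.35*np.ptp(m),0,None);a=cen(w,w.argmax(),24)
    sel=(T>60)&(T<125);v=np.where(sel,np.clip(np.median(n[sel])*.6-n,0,None),0);b=cen(v,int(T[v>0].mean()/.25),40)
    return np.round(q,2),round(a,2),round(b,2),len(E)
E
python3 -c "
from h import *
s=np.load('st1.npy',allow_pickle=True).item();print(dial(cv2.imread('pics/t1.png'),cam('wrist',s)))"
```

```text
(array([ 0.47,  2.79, 39.39]), np.float64(28.81), np.float64(85.29), 119)
```

```bash
python3 -c "
from h import *
plan(face([.5,2.8,-19]),facetool(TY,28.8))"
```

```text
slide [ -1.7  -3.5 138.6] dr [ 0.021 -0.003 -2.647]
```

Call:
{"api": "step_arm", "payload": {
  "motion": [
    {"slide":[0,-1,10],"dr":[0.02,0,-0.9],"jaw":32},
    {"slide":[-1,-2,30],"dr":[0.02,0,-1.8],"jaw":32},
    {"slide":[-1.7,-3.5,55],"dr":[0.02,0,-2.65],"jaw":32},
    {"slide":[-1.7,-3.5,75],"dr":[0.02,0,-2.65],"jaw":32},
    {"slide":[-1.7,-3.5,90],"dr":[0.02,0,-2.65],"jaw":32},
    {"slide":[-1.7,-3.5,100],"dr":[0.02,0,-2.65],"jaw":32},
    {"slide":[-1.7,-3.5,105],"dr":[0.02,0,-2.65],"jaw":32},
    {"slide":[-1.7,-3.5,105],"dr":[0.02,0,-2.65],"jaw":32}
  ]
}}

```text
clock: 21.8
position: [559.5, -189.8, 76.3]
ee_rot: [0.903, -0.409, 0.13, -0.01]
contact_force: [-0.0, -0.6, -0.1]
gripper_width: 32.1
grasp_force: 0.0
```

```bash
python3 -c "
from h import *
np.set_printoptions(precision=2,suppress=True)
s=arm.read_state();print(s['contact_force'],s['joints'],s['gripper_width'])
a=optics.get_image('wrist');cv2.imwrite('pics/t2.png',a);c=cam('wrist',s)
print(dial(a,c)); plan(face([.5,2.8,-19]),facetool(TY,28.8),s)
# bar top line (h=33): white line centre in tool axes
g=cv2.cvtColor(a,cv2.COLOR_BGR2GRAY);P=np.array([face([.5+x*np.cos(np.radians(28.8)),2.8-x*np.sin(np.radians(28.8)),33]) for x in (-20,-10,0,10,20)])
u=proj(c,P);print(u)
for (x,y) in u:
  if y<383: r=g[int(y),int(x)-25:int(x)+26].astype(int);w=np.clip(r-100,0,None);print(int(y),r.max(),(w*np.arange(-25,26)).sum()/max(w.sum(),1)+int(x))
"
```

```text
[-0.03 -0.57 -0.07] [-0.01  0.33 -0.53  0.19 -0.47  0.56] 32.07844956252288
(array([ 0.96,  3.  , 39.41]), np.float64(29.52), np.float64(85.2), 105)
slide [-0.1  0.1 33.6] dr [ 0. -0.  0.]
[[251.51 271.88]
 [251.53 254.82]
 [251.56 237.21]
 [251.59 219.01]
 [251.63 200.2 ]]
271 236 250.3581818181818
254 232 250.38403041825094
237 228 250.7116935483871
219 231 251.04263565891472
200 234 251.30601092896174
```

The bar lies between the open fingers, aligned to within a pixel. I'll descend and close.

Call:
{"api": "step_arm", "payload": {
  "motion": [
    {"slide":[0,0.2,8],"dr":[0,0,0.08],"jaw":32},
    {"slide":[0,0.2,16],"dr":[0,0,0.08],"jaw":32},
    {"slide":[0,0.2,22],"dr":[0,0,0.08],"jaw":32},
    {"slide":[0,0.2,27],"dr":[0,0,0.08],"jaw":32},
    {"slide":[0,0.2,30],"dr":[0,0,0.08],"jaw":32},
    {"slide":[0,0.2,32],"dr":[0,0,0.08],"jaw":32},
    {"slide":[0,0.2,33],"dr":[0,0,0.08],"jaw":32},
    {"slide":[0,0.2,33],"dr":[0,0,0.08],"jaw":32}
  ]
}}

```text
clock: 22.85
position: [567.4, -192.9, 44.4]
ee_rot: [0.901, -0.414, 0.13, -0.011]
contact_force: [-0.4, -0.5, -0.7]
gripper_width: 31.6
grasp_force: 0.0
```

Call:
{"api": "step_arm", "payload": {
  "motion": [
    {"slide":[0,0,0],"dr":[0,0,0],"jaw":22},
    {"slide":[0,0,0],"dr":[0,0,0],"jaw":16},
    {"slide":[0,0,0],"dr":[0,0,0],"jaw":10},
    {"slide":[0,0,0],"dr":[0,0,0],"jaw":6},
    {"slide":[0,0,0],"dr":[0,0,0],"jaw":6},
    {"slide":[0,0,0],"dr":[0,0,0],"jaw":6},
    {"slide":[0,0,0],"dr":[0,0,0],"jaw":6},
    {"slide":[0,0,0],"dr":[0,0,0],"jaw":6}
  ]
}}

```text
clock: 23.85
position: [567.4, -192.8, 44.7]
ee_rot: [0.901, -0.414, 0.13, -0.011]
contact_force: [-2.9, 1.4, 5.1]
gripper_width: 11.6
grasp_force: 59.0
```

Call:
{"api": "step_arm", "payload": {
  "motion": [
    {"slide":[0,0,0],"dr":[0,0,0.6],"jaw":6},
    {"slide":[0,0,0],"dr":[0,0,1.4],"jaw":6},
    {"slide":[0,0,0],"dr":[0,0,2.3],"jaw":6},
    {"slide":[0,0,0],"dr":[0,0,3.2],"jaw":6},
    {"slide":[0,0,0],"dr":[0,0,4.1],"jaw":6},
    {"slide":[0,0,0],"dr":[0,0,4.9],"jaw":6},
    {"slide":[0,0,0],"dr":[0,0,5.6],"jaw":6},
    {"slide":[0,0,0],"dr":[0,0,6],"jaw":6}
  ]
}}

```text
clock: 24.85
position: [567.2, -192.9, 44.6]
ee_rot: [-0.654, 0.745, -0.115, 0.063]
contact_force: [-3.3, 2.1, 5.6]
gripper_width: 11.7
grasp_force: 59.2
```

```bash
cat >> h.py <<'E'
def rep():
    s=arm.read_state();r=R.from_quat(s["ee_rot"]);f=timer(TY).inv()
    x=f.apply(r.apply([1,0,0]));t=timer(TY).inv().apply(s["wrist_torque"])
    print("th",round(np.degrees(np.arctan2(-x[1],x[0])),2)," face pos",np.round(f.apply(s["position"]-face([0,0,0])),2),"F tool",np.round(r.inv().apply(s["contact_force"]),1),"T face",np.round(t,2),"j",np.round(s["joints"],2),"w",round(s["gripper_width"],1),round(s["grasp_force"],1),s["clock"])
    return s
E
python3 -c "
from h import *
rep()"
```

```text
th 77.5  face pos [  0.44   2.65 -18.08] F tool [-1.3  2.  -6.4] T face [0.06 1.08 0.08] j [-0.02  0.39 -0.56  0.23 -0.39 -0.32] w 11.7 59.2 24.85
```

Call:
{"api": "step_arm", "payload": {
  "motion": [
    {"slide":[0,0,0],"dr":[0,0,0.9],"jaw":6},
    {"slide":[0,0,0],"dr":[0,0,2.1],"jaw":6},
    {"slide":[0,0,0],"dr":[0,0,3.3],"jaw":6},
    {"slide":[0,0,0],"dr":[0,0,4.5],"jaw":6},
    {"slide":[0,0,0],"dr":[0,0,5.7],"jaw":6},
    {"slide":[0,0,0],"dr":[0,0,6.9],"jaw":6},
    {"slide":[0,0,0],"dr":[0,0,8.1],"jaw":6},
    {"slide":[0,0,0],"dr":[0,0,9],"jaw":6}
  ]
}}

```text
clock: 25.85
position: [567.0, -192.7, 44.6]
ee_rot: [-0.09, 0.987, -0.056, 0.118]
contact_force: [-3.1, 2.9, 6.3]
gripper_width: 11.1
grasp_force: 59.3
```

Call:
{"api": "step_arm", "payload": {
  "motion": [
    {"slide":[0,0,0],"dr":[0,0,0.6],"jaw":6},
    {"slide":[0,0,0],"dr":[0,0,1.2],"jaw":6},
    {"slide":[0,0,0],"dr":[0,0,1.6],"jaw":6},
    {"slide":[0,0,0],"dr":[0,0,2],"jaw":6},
    {"slide":[0,0,0],"dr":[0,0,2.2],"jaw":6},
    {"slide":[0,0,0],"dr":[0,0,2.4],"jaw":6},
    {"slide":[0,0,0],"dr":[0,0,2.5],"jaw":6},
    {"slide":[0,0,0],"dr":[0,0,2.5],"jaw":6}
  ]
}}

```text
clock: 26.85
position: [567.0, -192.7, 44.5]
ee_rot: [0.081, 0.988, -0.035, 0.126]
contact_force: [-4.1, 2.9, 7.1]
gripper_width: 11.8
grasp_force: 59.3
```

```bash
python3 -c "
from h import *
rep()"
```

```text
th 169.4  face pos [  0.16   2.78 -18.11] F tool [ 2.5  1.8 -8.1] T face [0.43 1.31 0.01] j [-0.02  0.38 -0.56  0.23 -0.39 -1.92] w 11.8 59.3 26.85
```

Call:
{"api": "step_arm", "payload": {
  "motion": [
    {"slide":[0,0,0],"dr":[0,0,0.08],"jaw":6},
    {"slide":[0,0,0],"dr":[0,0,0.16],"jaw":6},
    {"slide":[0,0,0],"dr":[0,0,0.24],"jaw":6},
    {"slide":[0,0,0],"dr":[0,0,0.32],"jaw":6},
    {"slide":[0,0,0],"dr":[0,0,0.4],"jaw":6},
    {"slide":[0,0,0],"dr":[0,0,0.45],"jaw":6},
    {"slide":[0,0,0],"dr":[0,0,0.5],"jaw":6},
    {"slide":[0,0,0],"dr":[0,0,0.5],"jaw":6}
  ]
}}

```text
clock: 27.85
position: [567.0, -192.7, 44.6]
ee_rot: [0.114, 0.985, -0.031, 0.127]
contact_force: [-4.4, 1.6, 4.8]
gripper_width: 12.0
grasp_force: 59.7
```

```bash
python3 -c "
from h import *
rep()"
```

```text
th 173.21  face pos [  0.17   2.78 -18.1 ] F tool [ 3.2  0.4 -5.9] T face [0.29 1.31 0.62] j [-0.02  0.39 -0.56  0.23 -0.39 -1.99] w 12.0 59.7 27.85
```

The torque rose sharply to 0.62 N m, so the dial is at its stop. I'll turn it back anticlockwise to just short of the index.

Call:
{"api": "step_arm", "payload": {
  "motion": [
    {"slide":[0,0,0],"dr":[0,0,-0.5],"jaw":6},
    {"slide":[0,0,0],"dr":[0,0,-1.3],"jaw":6},
    {"slide":[0,0,0],"dr":[0,0,-2.2],"jaw":6},
    {"slide":[0,0,0],"dr":[0,0,-3.1],"jaw":6},
    {"slide":[0,0,0],"dr":[0,0,-4],"jaw":6},
    {"slide":[0,0,0],"dr":[0,0,-4.9],"jaw":6},
    {"slide":[0,0,0],"dr":[0,0,-5.7],"jaw":6},
    {"slide":[0,0,0],"dr":[0,0,-6.4],"jaw":6}
  ]
}}

```text
clock: 28.85
position: [567.1, -192.8, 44.6]
ee_rot: [-0.322, 0.938, -0.082, 0.101]
contact_force: [-3.2, 2.6, 5.7]
gripper_width: 11.6
grasp_force: 59.2
```

Call:
{"api": "step_arm", "payload": {
  "motion": [
    {"slide":[0,0,0],"dr":[0,0,-0.7],"jaw":6},
    {"slide":[0,0,0],"dr":[0,0,-1.4],"jaw":6},
    {"slide":[0,0,0],"dr":[0,0,-2.1],"jaw":6},
    {"slide":[0,0,0],"dr":[0,0,-2.7],"jaw":6},
    {"slide":[0,0,0],"dr":[0,0,-3.2],"jaw":6},
    {"slide":[0,0,0],"dr":[0,0,-3.5],"jaw":6},
    {"slide":[0,0,0],"dr":[0,0,-3.7],"jaw":6},
    {"slide":[0,0,0],"dr":[0,0,-3.8],"jaw":6}
  ]
}}

```text
clock: 29.85
position: [567.1, -192.9, 44.6]
ee_rot: [-0.556, 0.821, -0.106, 0.076]
contact_force: [-3.0, 1.3, 6.1]
gripper_width: 11.5
grasp_force: 59.2
```

```bash
python3 -c "
from h import *
s=rep()
a=optics.get_image('wrist');cv2.imwrite('pics/t3.png',a);c=cam('wrist',s);np.save('st3.npy',s,allow_pickle=True)
print(dial(a,c))
# profiles round the axis, centre from earlier fit
g8=cv2.cvtColor(rect(a,c,TY,TO,7,80,800),cv2.COLOR_BGR2GRAY)
T=np.arange(66,110,2);
for r in (30,34,37,46,50,54):
  x=.7+r*np.cos(np.radians(T));y=2.9-r*np.sin(np.radians(T));print(r,[int(g8[int((80-i)*5),int((80-j)*5)]) for i,j in zip(x,y)])
"
```

```text
th 91.8  face pos [  0.34   2.62 -18.11] F tool [-0.1  1.6 -6.8] T face [ 0.15  1.07 -0.08] j [-0.02  0.39 -0.56  0.23 -0.39 -0.56] w 11.5 59.2 29.85
(array([ 0.2 ,  2.43, 39.37]), np.float64(91.49), np.float64(85.13), 92)
30 [67, 67, 68, 64, 65, 66, 63, 64, 63, 61, 63, 60, 207, 225, 224, 110, 61, 63, 63, 64, 63, 65]
34 [73, 69, 70, 72, 70, 69, 70, 67, 69, 68, 66, 63, 182, 227, 230, 77, 67, 69, 68, 68, 72, 68]
37 [88, 89, 87, 87, 86, 82, 85, 81, 82, 76, 78, 71, 162, 228, 231, 60, 67, 72, 72, 73, 70, 72]
46 [236, 236, 238, 237, 237, 236, 237, 236, 242, 96, 96, 143, 189, 190, 188, 185, 240, 237, 239, 239, 239, 239]
50 [238, 237, 237, 237, 236, 236, 238, 230, 96, 101, 99, 101, 88, 190, 189, 193, 238, 236, 238, 239, 239, 239]
54 [238, 235, 236, 208, 240, 236, 237, 242, 98, 98, 98, 96, 91, 189, 188, 194, 237, 136, 244, 238, 238, 239]
```

```bash
cat >> h.py <<'E'
def fine(a,c,ctr,lo=70,hi=110,hm=8):
    g=lambda h:cv2.cvtColor(rect(a,c,TY,TO,h,80,1600),cv2.COLOR_BGR2GRAY).astype(np.float32)
    T=np.arange(lo,hi,.1);t=np.radians(T);G={hm:g(hm),6:g(6)}
    for nm,h,rs,sg in (("mark",hm,(28,30,32,34,36,38),1),("index",6,(44.5,46,48,50,52,54,56),-1)):
        out=[]
        for r in rs:
            x=ctr[0]+r*np.cos(t);y=ctr[1]-r*np.sin(t)
            v=cv2.remap(G[h],((80-y)*10).astype(np.float32)[None],((80-x)*10).astype(np.float32)[None],1)[0]
            th=150; b=(v>th) if sg>0 else (v<th)
            n,l,st,_=cv2.connectedComponentsWithStats(b.astype(np.uint8)[None])
            if n>1:
                k=1+st[1:,2].argmax();e0=T[st[k,0]];e1=e0+st[k,2]*.1;out.append((r,round(e0,1),round(e1,1),round((e0+e1)/2,2),round(np.radians(e1-e0)*r,1)))
        print(nm,out)
E
python3 -c "
from h import *
s=np.load('st3.npy',allow_pickle=True).item();fine(cv2.imread('pics/t3.png'),cam('wrist',s),(.45,2.7))
s=np.load('st1.npy',allow_pickle=True).item();fine(cv2.imread('pics/t1.png'),cam('wrist',s),(.47,2.79),20)"
```

```text
mark [(28, np.float64(88.7), np.float64(95.4), np.float64(92.05), np.float64(3.3)), (30, np.float64(88.9), np.float64(95.1), np.float64(92.0), np.float64(3.2)), (32, np.float64(89.1), np.float64(95.0), np.float64(92.05), np.float64(3.3)), (34, np.float64(89.3), np.float64(94.8), np.float64(92.05), np.float64(3.3)), (36, np.float64(89.4), np.float64(94.6), np.float64(92.0), np.float64(3.3)), (38, np.float64(89.5), np.float64(94.5), np.float64(92.0), np.float64(3.3))]
index [(44.5, np.float64(84.0), np.float64(86.4), np.float64(85.2), np.float64(1.9)), (46, np.float64(82.7), np.float64(88.1), np.float64(85.4), np.float64(4.3)), (48, np.float64(80.6), np.float64(90.1), np.float64(85.35), np.float64(8.0)), (50, np.float64(80.2), np.float64(90.4), np.float64(85.3), np.float64(8.9)), (52, np.float64(80.4), np.float64(90.4), np.float64(85.4), np.float64(9.1)), (54, np.float64(80.5), np.float64(90.0), np.float64(85.25), np.float64(9.0)), (56, np.float64(80.6), np.float64(90.0), np.float64(85.3), np.float64(9.2))]
mark [(28, np.float64(25.7), np.float64(33.1), np.float64(29.4), np.float64(3.6
[... 243 characters left out ...]
p.float64(26.4), np.float64(32.3), np.float64(29.35), np.float64(3.7)), (38, np.float64(26.6), np.float64(32.0), np.float64(29.3), np.float64(3.6))]
index [(44.5, np.float64(85.5), np.float64(85.8), np.float64(85.65), np.float64(0.2)), (46, np.float64(83.1), np.float64(88.2), np.float64(85.65), np.float64(4.1)), (48, np.float64(81.2), np.float64(90.2), np.float64(85.7), np.float64(7.5)), (50, np.float64(80.5), np.float64(90.8), np.float64(85.65), np.float64(9.0)), (52, np.float64(80.6), np.float64(90.8), np.float64(85.7), np.float64(9.3)), (54, np.float64(80.8), np.float64(90.4), np.float64(85.6), np.float64(9.0)), (56, np.float64(81.0), np.float64(90.3), np.float64(85.65), np.float64(9.1))]
```

In the close view the mark is at 92.0° and the index at 85.3° (9.0 mm wide, as it must be). That leaves 6.7°, or 0.84 units, to go.

Call:
{"api": "step_arm", "payload": {
  "motion": [
    {"slide":[0,0,0],"dr":[0,0,-0.15],"jaw":6},
    {"slide":[0,0,0],"dr":[0,0,-0.3],"jaw":6},
    {"slide":[0,0,0],"dr":[0,0,-0.45],"jaw":6},
    {"slide":[0,0,0],"dr":[0,0,-0.57],"jaw":6},
    {"slide":[0,0,0],"dr":[0,0,-0.67],"jaw":6},
    {"slide":[0,0,0],"dr":[0,0,-0.75],"jaw":6},
    {"slide":[0,0,0],"dr":[0,0,-0.8],"jaw":6},
    {"slide":[0,0,0],"dr":[0,0,-0.8],"jaw":6}
  ]
}}

```text
clock: 30.9
position: [567.2, -192.9, 44.6]
ee_rot: [-0.601, 0.789, -0.11, 0.07]
contact_force: [-3.1, 0.4, 5.7]
gripper_width: 11.6
grasp_force: 59.2
```

```bash
python3 -c "
from h import *
s=rep()
a=optics.get_image('wrist');cv2.imwrite('pics/t4.png',a);fine(a,cam('wrist',s),(.45,2.7))"
```

```text
th 85.41  face pos [  0.38   2.61 -18.11] F tool [ 0.6  1.5 -6.3] T face [ 0.11  1.04 -0.03] j [-0.02  0.39 -0.56  0.23 -0.39 -0.45] w 11.6 59.2 30.9
mark [(28, np.float64(82.2), np.float64(88.8), np.float64(85.5), np.float64(3.2)), (30, np.float64(82.4), np.float64(88.6), np.float64(85.5), np.float64(3.2)), (32, np.float64(82.5), np.float64(88.4), np.float64(85.45), np.float64(3.3)), (34, np.float64(82.7), np.float64(88.2), np.float64(85.45), np.float64(3.3)), (36, np.float64(82.9), np.float64(88.1), np.float64(85.5), np.float64(3.3)), (38, np.float64(83.0), np.float64(88.0), np.float64(85.5), np.float64(3.3))]
index [(44.5, np.float64(84.0), np.float64(86.4), np.float64(85.2), np.float64(1.9)), (46, np.float64(82.5), np.float64(88.1), np.float64(85.3), np.float64(4.5)), (48, np.float64(80.5), np.float64(90.1), np.float64(85.3), np.float64(8.0)), (50, np.float64(80.1), np.float64(90.4), np.float64(85.25), np.float64(9.0)), (52, np.float64(80.3), np.float64(90.2), np.float64(85.25), np.float64(9.0)), (54, np.float64(80.5), np.float64(90.0), np.float64(85.25), np.float64(9.0)), (56, np.float64(80.7), np.float64(89.8), np.float64(85.25), np.float64(8.9))]
```

Call:
{"api": "step_arm", "payload": {
  "motion": [
    {"slide":[0,0,0],"dr":[0,0,-0.03],"jaw":6},
    {"slide":[0,0,0],"dr":[0,0,-0.03],"jaw":6},
    {"slide":[0,0,0],"dr":[0,0,-0.03],"jaw":14},
    {"slide":[0,0,0],"dr":[0,0,-0.03],"jaw":20},
    {"slide":[0,0,0],"dr":[0,0,-0.03],"jaw":26},
    {"slide":[0,0,0],"dr":[0,0,-0.03],"jaw":32},
    {"slide":[0,0,0],"dr":[0,0,-0.03],"jaw":32},
    {"slide":[0,0,-4],"dr":[0,0,-0.03],"jaw":32}
  ]
}}

```text
clock: 31.95
position: [566.1, -192.5, 48.0]
ee_rot: [-0.602, 0.788, -0.11, 0.07]
contact_force: [-0.1, 0.4, 1.0]
gripper_width: 32.1
grasp_force: 0.0
```

Call:
{"api": "step_arm", "payload": {
  "motion": [
    {"slide":[0,0,-6],"dr":[0,0,0],"jaw":32},
    {"slide":[0,0,-14],"dr":[0,0,0],"jaw":32},
    {"slide":[0,0,-24],"dr":[0,0,0],"jaw":32},
    {"slide":[0,0,-34],"dr":[0,0,0],"jaw":32},
    {"slide":[0,0,-44],"dr":[0,0,0],"jaw":32},
    {"slide":[0,0,-52],"dr":[0,0,0],"jaw":32},
    {"slide":[0,0,-55],"dr":[0,0,0],"jaw":32},
    {"slide":[0,0,-55],"dr":[0,0,0],"jaw":32}
  ]
}}

```text
clock: 32.95
position: [553.0, -187.6, 101.5]
ee_rot: [-0.602, 0.787, -0.11, 0.07]
contact_force: [-1.2, -0.5, -0.6]
gripper_width: 31.9
grasp_force: 0.0
```

```bash
python3 -c "
from h import *
s=rep()
a=optics.get_image('wrist');cv2.imwrite('pics/t5.png',a);c=cam('wrist',s);d=dial(a,c);print(d);fine(a,c,d[0][:2])
b=optics.get_image('scene')
r=rect(a,c,TY,TO,6,60,560)
out=np.zeros((560,800,3),np.uint8);out[:,:560]=r;out[:180,560:]=cv2.resize(b,(240,180));out[190:360,560:]=cv2.resize(b[120:205,110:230],(240,170),interpolation=cv2.INTER_CUBIC)
cv2.imwrite('pics/v10.png',out)"
```

```text
th 85.17  face pos [ 0.47  2.75 40.76] F tool [0.7 1.2 0.3] T face [ 0.04  0.55 -0.04] j [-0.    0.28 -0.51  0.18 -0.53 -0.4 ] w 31.9 0.0 32.95
(array([ 0.27,  2.56, 39.4 ]), np.float64(84.86), np.float64(85.16), 116)
mark [(28, np.float64(81.5), np.float64(88.3), np.float64(84.9), np.float64(3.3)), (30, np.float64(81.8), np.float64(88.1), np.float64(84.95), np.float64(3.3)), (32, np.float64(82.0), np.float64(88.0), np.float64(85.0), np.float64(3.4)), (34, np.float64(82.2), np.float64(87.8), np.float64(85.0), np.float64(3.3)), (36, np.float64(82.3), np.float64(87.7), np.float64(85.0), np.float64(3.4)), (38, np.float64(82.5), np.float64(87.6), np.float64(85.05), np.float64(3.4))]
index [(44.5, np.float64(83.6), np.float64(86.2), np.float64(84.9), np.float64(2.0)), (46, np.float64(82.1), np.float64(87.9), np.float64(85.0), np.float64(4.7)), (48, np.float64(80.3), np.float64(90.0), np.float64(85.15), np.float64(8.1)), (50, np.float64(80.1), np.float64(90.3), np.float64(85.2), np.float64(8.9)), (52, np.float64(80.4), np.float64(90.1), np.float64(85.25), np.float64(8.8)), (54, np.float64(80.4), np.float64(89.9), np.float64(85.15), np.float64(9.0)), (56, np.float64(80.6), np.float64(89.7), np.float64(85.15), np.float64(8.9))]
```

View pics/v10.png

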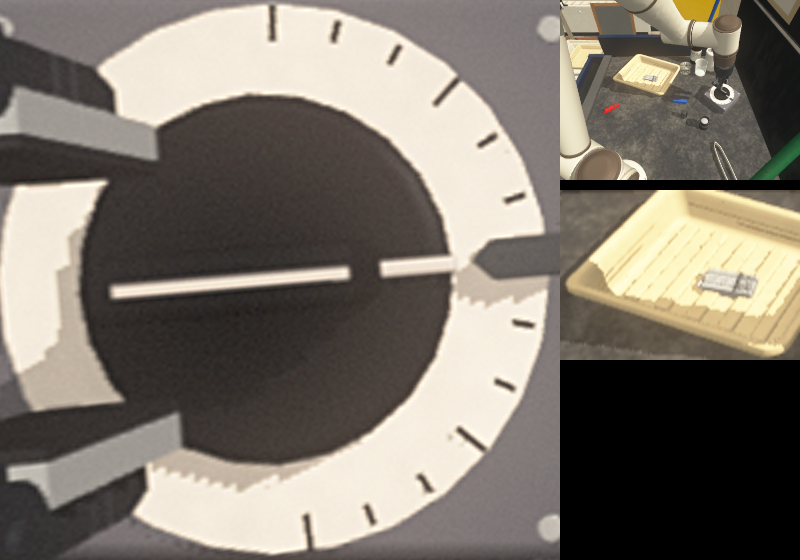

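The final view shows the mark's rim end (455,264) pointing at the index tip (470,261), with mark and index both at 85.0–85.2°. The clips are together in the tray and the gripper is clear, so I'll hand in.

```bash
python3 -c "
from bench import arm
print(arm.job_done())"
```

```text
the job is handed in; nothing more can be done
None
```

Both clips lie side by side on the tray floor, the dial was wound to its stop and turned back to the index within about 0.2°, and the job was handed in at about 33 s.

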